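# Set the bench transformer's dial to its mains line and switch the output on

## Task

Set the bench transformer for the next calibration: with a fingertip pushing on one side of the dial's raised bar, turn the dial until its white index line lines up with the long, thick scale line, and leave it there. Only then press the round output button on the same panel fully in, let it spring back and draw the hand clear. Do not pinch the bar between the fingers, and leave the other things on the bench where they are, unlifted.

Things in the scene. Friction and masses are not known exactly. Their poses are not given: they have to be found in the camera images.
- variac: variable transformer: grey case 210 (x) by 170 (y) mm, flat top panel 145 mm above the bench; heavy, fixed. Origin: centre of its underside, z up; its front faces its own -x. On the panel: the big dial on a round aluminium scale plate (136 mm across, 1.5 mm thick); near the front edge a fuse cap on the +y side (14 mm across, 12 mm high, no button), the output button on the -y side
- dial_axis (a point): on the dial's vertical axis, 26 mm in the transformer's +x from its centre, level with the top of the dial's black skirt (152.5 mm above the bench; skirt 92 mm across, 6 mm thick). Across the skirt stands the raised black bar that turns the dial: 74 mm long (37 mm each way from the axis) along the index direction, 18 mm thick, 22 mm high above the skirt
- dial_index (a point): end of the white index line, on the rim of the dial's skirt 46 mm from the axis; turns with the dial. The line runs from about the middle over the top of the bar, down its end and out over the skirt on this side only. Seen from the axis along the index, pushing on the bar's left face at this end turns the dial clockwise; pressing both long faces (left dial_c2, right dial_c3) at once is pinching
- target_line (a point): inner end, 48 mm from the dial's axis, of the target line on the scale plate: the one long line (19 mm long, 4 mm wide), 280 degrees clockwise from the first line. The other lines (all dark, every 10 degrees over 320 degrees) are 5 or 8.5 mm long and thinner. Lined up: the index points from the axis straight at this line
- dial (a joint): dial angle in rad: 0 with the index on the first scale line (front left seen from the front), grows clockwise seen from above, stops at 0 and 5.585; 4.887 with the index on the target line. Starts between 1.6 and 3.7: turn it clockwise. Steady friction of 0.10 N m (3.5 N at 28 mm from the axis), no detents or spring; stays where it is left
- output_button_top (a point): centre of the top of the round grey output button, 24 mm across in a black housing, 72 mm toward the front and 45 mm toward the -y side from the middle of the panel; it is pressed straight down
- output_button (a joint): travel of the output button in m, 0 out, 0.006 fully in; sprung, needs 5 N to go fully in, springs back when let go
- multimeter: bystander: red hand-held multimeter lying flat, 186 by 86 by 47 mm; origin centre of the underside
- weight_large: bystander: steel knob weight, 48 mm across, 84 mm high; origin centre of the underside
- weight_small: bystander: steel knob weight, 28 mm across, 51 mm high; origin centre of the underside
- weight_box: bystander: closed wooden weight box, 170 by 90 by 64 mm; origin centre of the underside
- thermometer: bystander: white hand-held thermometer lying flat, 140 by 68 by 30 mm; origin centre of the underside
- white_jar: bystander: white plastic jar, 58 mm across, 100 mm high; origin centre of the underside
- brush: bystander: brush lying flat, 170 mm long; origin near its middle

How it is judged:
By the outcome, as a careful person would: the job done as asked, in the order asked, and still so for the second after the job is handed in, with the robot touching nothing.
It also fails if it takes over 54 s, if anything falls off the work surface, if the arm or the gripper's body presses on something with over 40 N, if the wrist force passes 120 N, or if a joint passes its speed limit or range.

## Robot

A 6-joint arm with a two-finger parallel gripper is mounted at the origin on the work surface. World frame = base frame: x ahead of the robot, y to its left, z up, the work surface at z = 0. Lengths are in mm, angles in rad, forces in N, time in s.
With the tool pointing down it reaches from about 350 to 775 mm from the base axis. Payload 7.3 kg.
Tool frame: the origin (TCP) lies at the very end of the fingers, on their centre line; the grasp point (between the pads) lies 19 mm behind it; x points along the fingers, y is the direction in which the jaws open and shut, and the axes are right-handed (so a half turn about x gives the same grasp; the last joint's range is limited). The gripper opens to 92 mm and grips with 3 to 60 N. Pads are 19 mm wide; open, the fingers measure 130 mm over their backs; the gripper's body (75 mm by 190 mm) begins 47 mm behind the grasp point.
Start: joints at [-1.405, 0.342, 1.524, -0, 1.275, -0.146], TCP at [161.078, -499.699, 226.741] pointing down, gripper open.
Joint ranges: [-2.53, 2.53], [-0.77, 2.02], [0.04, 2.7], [-1, 4.14], [0.28, 2.66], [-3.11, 3.11]. Speed limits (rad/s): [2.57, 2.57, 3.14, 3.14, 3.14, 3.14].

## Interface

Orientations are given as [roll, pitch, yaw] about the fixed x, y, z axes, in that order (R = Rz(yaw) Ry(pitch) Rx(roll)).
In Python, from plant import bot gives the robot as it stands.
- The arm moves only by the tool step_arm, never from a script. Its argument "targets" is a list that holds one entry, the list of rows, each a list of 4 numbers: the shift along the tool's x, y, z in m, then the turn about the tool's x in degrees. A call has exactly 5 rows; each row is the pose to reach, as a shift and turn from the pose measured when the call began, along the tool's axes at that moment; what a row does not reach only later rows make up. A row lasts 1/12 s, in which the tool goes at most 41.7 mm and 7.16 degrees, less where a joint would pass 70% of its speed; a pose out of reach is approached as far as the arm can. A call with a gripper value outside its range is refused whole. "jaw" is the closure, from 0 (fully open) to 1 (shut), set as the call begins (left out, the last holds). The fingers move at their own pace and stop on an object; the grip force is fixed at half the most. Time passes only in rows, so rows that repeat a pose let the fingers close, or fill a call up. It gives the time, the measured TCP pose, the force and the opening at its end, in the units of the state.
- bot.get_obs(): the state, without advancing time (a new reading comes with each control period).
- bot.capture(name): name is "scene" or "top" or "wrist"; returns a dict with "color" (480x640x3 uint8, red, green, blue), "depth" (480x640 float32, mm along the optical axis (not along the pixel's ray), 0 where there is no reading), "fov_y" (degrees; the focal length in pixels is half the picture's height over the tangent of half this angle, whatever the lens; pixels are square), "cx", "cy" (the principal point, pixels), "rvec" (rotation vector, rad) and "tvec" (3), from world to camera coordinates, as OpenCV has them. Camera axes: x right, y down, z forward; pixel columns grow to the right and rows downward; lengths in mm; the calibration is good to about 2 mm. The wrist camera is an equidistant fisheye: a pixel r from the principal point sees the ray r / f radians off the axis. A picture is of the moment at which its call begins.
- bot.close_job(): hands the job in, once; it reports no verdict.
The state is a dict: "time": time; "joint_positions": joint angles; "dq": joint speeds; "tau": joint torques, N m; "tool_pos": TCP position; "tcp_rot": TCP orientation; "contact_force": force on the tool from outside, world axes, zero at the start; "moment": the same for the moment, N m; "grip_width": finger opening in mm.
Only numpy, scipy, OpenCV 4.12 (cv2) and the standard library are available. Lean on these libraries where they do the work, as an engineer would, in place of code of your own. Each camera call takes 0.05 s, during which the arm holds its last target. There are 200 camera calls.

## Working session

There is one attempt and no reset: what is moved stays moved. The work goes in short steps, Python scripts to look and compute and a tool call to move; the robot and the scene stay as the last step left them, time stands still between calls to the robot, and variables do not carry over. Pictures are saved under pics/ and viewed, about 8 in all and at most 12, crops included, and the job is handed in when it is done.

Besides the shell and the picture viewer there is one more tool, called after "Emit:" by a JSON object that holds its "method" and its "body", one argument or row to a line. step_arm: Moves the arm, as the interface text tells. Its arguments: {"type":"object","properties":{"targets":{"type":"array","items":{"type":"array","items":{"type":"array","items":{"type":"number"}}}},"jaw":{"type":"number"}},"required":["targets"]}

```bash
mkdir -p pics; ls; cat > h.py <<'E'
import numpy as np, cv2
from plant import bot
from scipy.spatial.transform import Rotation as R
def cap(n):
    c=bot.capture(n); c['f']=240/np.tan(np.radians(c['fov_y'])/2)
    c['Rm']=cv2.Rodrigues(np.array(c['rvec'],float))[0]; c['t']=np.array(c['tvec'],float).ravel(); c['name']=n; return c
def ray(c,u,v):
    a=np.stack([np.asarray(u,float)-c['cx'],np.asarray(v,float)-c['cy']],-1)/c['f']
    if c['name']=='wrist':
        r=np.linalg.norm(a,axis=-1,keepdims=True)+1e-12
        d=np.concatenate([a/r*np.sin(r),np.cos(r)],-1)
    else: d=np.concatenate([a,np.ones(a.shape[:-1]+(1,))],-1)
    return -c['Rm'].T@c['t'], d@c['Rm']
def onz(c,u,v,z):
    o,d=ray(c,u,v); return o+d*((z-o[2])/d[...,2:3])
def proj(c,P):
    p=np.asarray(P,float)@c['Rm'].T+c['t']
    if c['name']=='wrist':
        q=np.linalg.norm(p[...,:2],axis=-1,keepdims=True); a=p[...,:2]/q*np.arctan2(q,p[...,2:3])
    else: a=p[...,:2]/p[...,2:3]
    return a*c['f']+[c['cx'],c['cy']]
def save(c,f): cv2.imwrite('pics/'+f,c['color'][...,::-1])
E
python3 - <<'E'
from h import *
for n in('scene','top'):
    c=cap(n); save(c,n+'0.png'); print(n,c['f'],-c['Rm'].T@c['t'],c['Rm'][2])
print(bot.get_obs())
E
```

```text
pics
scene 484.5033256647368 [1168.42013361 -350.02709158  812.14476394] [-0.60191645  0.39766466 -0.69250228]
top 468.2272554722337 [470.19194688  89.23164433 940.68019487] [ 0.11758203 -0.01472387 -0.99295401]
{'time': 0.1, 'joint_positions': array([-1.40503154e+00,  3.42655825e-01,  1.52491758e+00,  3.79436028e-05,
        1.27540080e+00, -1.46012404e-01]), 'dq': array([-0.00035023, -0.00125134, -0.00182968,  0.00034306,  0.00080181,
        0.00031124]), 'tau': array([ 1.53541940e-03, -4.32005882e+01, -2.44693869e+01,  7.20076030e-02,
        5.26431471e-02, -4.73461262e-05]), 'tool_pos': array([ 161.01010297, -499.32223033,  226.11438406]), 'tcp_rot': array([-1.74306644,  1.56941429,  1.71029232]), 'contact_force': array([ 0.4840667 , -0.48451148, -0.90477343]), 'moment': array([-0.01274541, -0.01363501, -0.03926429]), 'grip_width': 91.97063939401244}
```

View pics/top0.png

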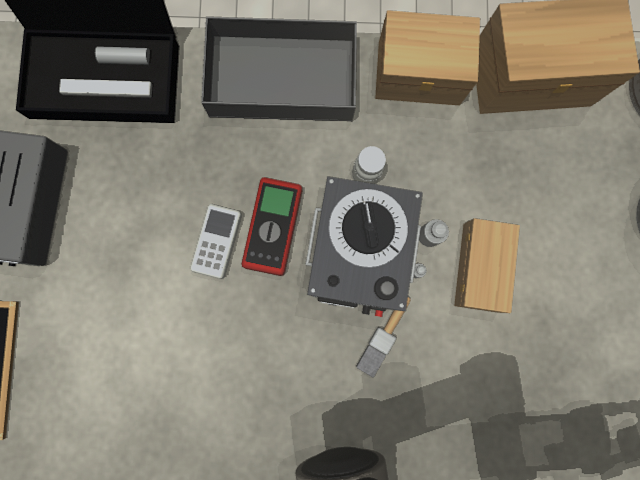

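View pics/scene0.png

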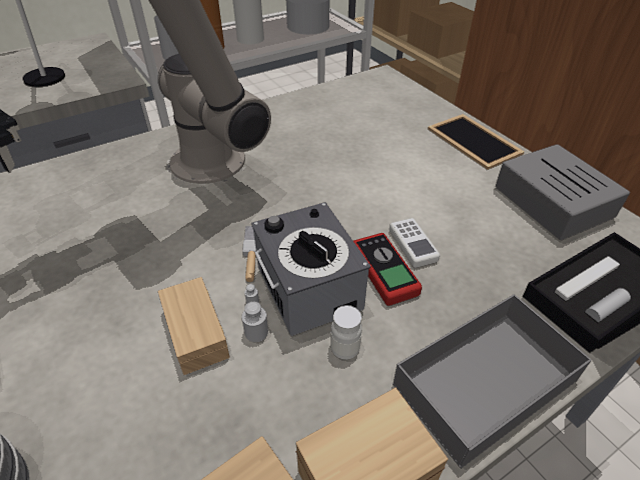

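The top view shows the dial at about (368,228), with the index pointing up near (367,207). The button is at (387,288) and the fuse cap at (333,281). Next I measure these.

```bash
cat > m.py <<'E'
from h import *
def unwrap(c,C,zp=146.5,S=4,half=75):
    # rectified plan view (x up, y left), S px/mm, of plane zp about C
    g=np.arange(-half,half,1/S); X,Y=np.meshgrid(g[::-1],g[::-1],indexing='ij')
    P=np.stack([C[0]+X,C[1]+Y,np.full_like(X,zp)],-1)
    q=proj(c,P).astype(np.float32)
    return cv2.remap(c['color'],q[...,0],q[...,1],cv2.INTER_CUBIC)
E
python3 - <<'E'
from m import *
c=cap('top'); im=c['color'].astype(int)
m=(im.min(2)>150).astype(np.uint8); m[:170]=0;m[275:]=0;m[:,:322]=0;m[:,412:]=0
m=cv2.morphologyEx(m,cv2.MORPH_CLOSE,np.ones((5,5)))
cs,_=cv2.findContours(m,0,1); k=max(cs,key=cv2.contourArea)[:,0]
P=onz(c,k[:,0],k[:,1],146.5)[:,:2]
A=np.c_[2*P,np.ones(len(P))]; s=np.linalg.lstsq(A,(P**2).sum(1),rcond=None)[0]
r=np.sqrt(s[2]+s[0]**2+s[1]**2); print('dial axis',s[:2],'r',r)
for n,(u,v,z) in dict(fuse=(333,281,157),btn=(387,288,152),).items(): print(n,onz(c,u,v,z)[:2])
for u,v in((328,178),(422,192),(407,309),(309,296)): print('corner',onz(c,u,v,145)[:2])
a=unwrap(c,s[:2]); b=unwrap(cap('scene'),s[:2])
o=np.hstack([cv2.resize(a,(400,400)),cv2.resize(b,(400,400))]); cv2.imwrite('pics/dial0.png',o[...,::-1])
E
```

```text
dial axis [600.06421679  -7.14689913] r 66.55825681918706
fuse [505.89397408  51.55450491]
btn [496.59413391 -39.85291944]
corner [685.33707944  63.28712776]
corner [ 665.02075488 -101.04267917]
corner [462.26732731 -75.12274637]
corner [480.14494584  91.04198541]
```

View pics/dial0.png

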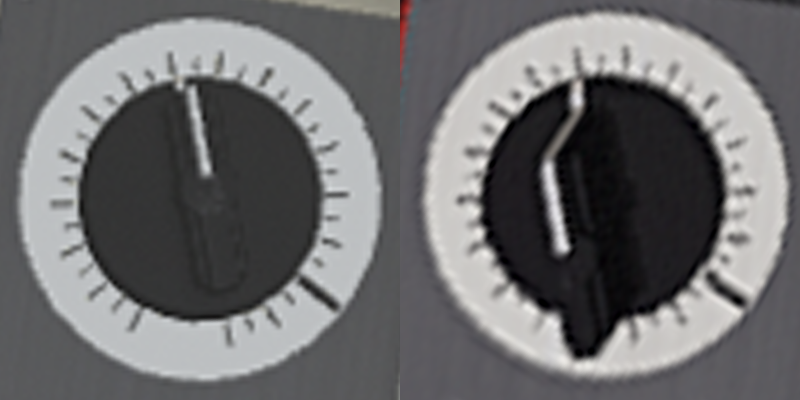

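The plan view shows the index about 10° counter-clockwise of world +x and the thick target line at about 128° clockwise. That leaves roughly 137° to turn clockwise, and the case yaw is about -7°. Now the tool-frame planning.

```bash
cat >> h.py <<'E'
AX=np.array([600.,-7.1])
def tool():
    o=bot.get_obs(); return o,R.from_euler('xyz',o['tcp_rot']).as_matrix()
def rel(p,ycw=None):
    # shift (m, tool axes) to world point p, and turn so tool y points at clockwise-from-+x angle ycw
    o,T=tool(); d=T.T@(np.array(p)-o['tool_pos'])/1000
    cur=np.degrees(np.arctan2(-T[1,1],T[0,1])); a=None
    # turn about tool x (pointing down) by +a is clockwise from above
    if ycw is not None: a=(ycw-cur+180)%360-180
    return d.round(4),None if a is None else round(a,1),round(cur,1)
E
python3 - <<'E'
from h import *
o,T=tool(); print(T.round(3)); print(rel([620,60,230]))
c=cap('top'); D=c['depth']
for n,uv in dict(btn=(387,288),house=(397,290)).items():
    pass
# height profile across the button along image row
for u in range(368,406,2):
    d=D[288,u]; oo,r=ray(c,u,288); print(u,(oo+r*d).round(0)[1:], c['color'][288,u])
E
```

```text
[[-0.     0.307 -0.952]
 [ 0.001 -0.952 -0.307]
 [-1.    -0.001 -0.   ]]
(array([-0.0033, -0.3917, -0.6085]), None, np.float64(72.1))
368 [ -9. 143.] [89 90 92]
370 [-12. 144.] [90 91 92]
372 [-16. 143.] [90 90 92]
374 [-19. 147.] [51 50 50]
376 [-21. 155.] [56 56 56]
378 [-24. 155.] [56 56 55]
380 [-26. 163.] [73 73 71]
382 [-29. 165.] [131 132 128]
384 [-32. 167.] [128 128 124]
386 [-36. 164.] [126 125 123]
388 [-39. 165.] [123 123 119]
390 [-43. 163.] [118 117 115]
392 [-45. 168.] [116 116 113]
394 [-49. 166.] [71 71 69]
396 [-54. 156.] [52 51 50]
398 [-60. 144.] [70 70 70]
400 [-64. 143.] [91 91 92]
402 [-67. 141.] [88 89 90]
404 [-70. 145.] [88 88 90]
```

Emit:
{"method": "step_arm", "body": {
  "targets": [
    [[0,-0.0207,-0.0343,0],[0,-0.0414,-0.0686,0],[0,-0.0621,-0.1029,0],[0,-0.0828,-0.1372,0],[0,-0.1035,-0.1715,0]]
  ],
  "jaw": 1
}}

```text
time: 0.67
tool_pos: [293.3, -346.9, 226.5]
tcp_rot: [-1.861, 1.57, 1.592]
contact_force: [0.3, -0.7, 0.3]
grip_width: 63.1
```

Emit:
{"method": "step_arm", "body": {
  "targets": [
    [[0,-0.0207,-0.0343,0],[0,-0.0414,-0.0686,0],[0,-0.0621,-0.1029,0],[0,-0.0828,-0.1372,0],[0,-0.1035,-0.1715,0]]
  ]
}}

```text
time: 1.08
tool_pos: [425.8, -194.0, 226.7]
tcp_rot: [-2.497, 1.57, 0.956]
contact_force: [0.5, -0.5, 0.8]
grip_width: 29.6
```

Emit:
{"method": "step_arm", "body": {
  "targets": [
    [[0,-0.0207,-0.0343,0],[0,-0.0414,-0.0686,0],[0,-0.0621,-0.1029,0],[0,-0.0828,-0.1372,0],[0,-0.1035,-0.1715,0]]
  ]
}}

```text
time: 1.5
tool_pos: [558.4, -41.1, 226.8]
tcp_rot: [-2.464, 1.57, 0.989]
contact_force: [0.1, -0.5, -0.0]
grip_width: 1.1
```

Emit:
{"method": "step_arm", "body": {
  "targets": [
    [[0,0,0,-7],[0,0,0,-14],[0,0,0,-21],[0,0,0,-28],[0,0,0,-35]]
  ]
}}

```text
time: 1.92
tool_pos: [558.3, -40.8, 226.5]
tcp_rot: [-1.811, 1.57, 2.259]
contact_force: [-0.0, -0.6, 0.5]
grip_width: 0.0
```

Emit:
{"method": "step_arm", "body": {
  "targets": [
    [[0,0,0,-7],[0,0,0,-14],[0,0,0,-21],[0,0,0,-28],[0,0,0,-35]]
  ]
}}

```text
time: 2.33
tool_pos: [558.2, -40.8, 226.3]
tcp_rot: [-2.155, 1.57, 2.533]
contact_force: [0.3, 0.2, 0.2]
grip_width: 0.5
```

```bash
python3 - <<'E'
from h import *
o,T=tool(); print(o['tool_pos'],o['joint_positions'],o['grip_width'],T.round(3))
print(rel([618,27,200],-10))
c=cap('wrist'); save(c,'w1.png'); print(proj(c,[[600,-7,152.5],[497,-39,165]]))
E
```

```text
[558.21618685 -40.80605019 226.3134926 ] [-2.10102437e-01  4.06604321e-01  1.42675690e+00  3.67482696e-04
  1.30907348e+00 -1.84999689e-01] 0.48161341529934754 [[-0.001  1.    -0.025]
 [ 0.001 -0.025 -1.   ]
 [-1.    -0.001 -0.001]]
(array([ 0.0263,  0.0581, -0.0693]), np.float64(-11.4), np.float64(1.4))
[[383.44974082 199.25304236]
 [224.44323105 256.30912176]]
```

View pics/w1.png

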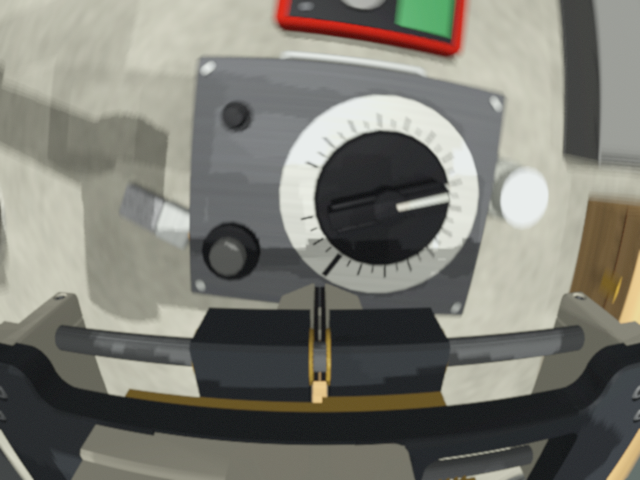

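The wrist view agrees: dial axis near (383,198), index to the right, thick target line at (332,262), button at (232,250). I refine these numbers from this view.

```bash
cat >> m.py <<'E'
def circ(P):
    s=np.linalg.lstsq(np.c_[2*P,np.ones(len(P))],(P**2).sum(1),rcond=None)[0]
    return s[:2],np.sqrt(s[2]+s[0]**2+s[1]**2)
def angs(c,C,radii=(58,62,65),z=146.5):
    a=np.arange(-180,180,.5); g=c['color'].min(2).astype(np.float32); out=0
    for r in radii:
        t=np.radians(a); q=proj(c,np.stack([C[0]+r*np.cos(t),C[1]-r*np.sin(t),0*t+z],-1)).astype(np.float32)
        out=out+cv2.remap(g,q[None,:,0],q[None,:,1],1)[0]
    return a,out/len(radii)
def ringcentre(c,C0):
    # white->grey outer edge of the scale plate along rays from C0, circle fit
    P=[];g=c['color'].min(2).astype(np.float32); rr=np.arange(60,76,.25)
    for t in np.radians(np.arange(0,360,4)):
        q=proj(c,np.stack([C0[0]+rr*np.cos(t),C0[1]-rr*np.sin(t),0*rr+146.5],-1)).astype(np.float32)
        if q.min()<2 or q[:,0].max()>637 or q[:,1].max()>477: continue
        v=cv2.remap(g,q[None,:,0],q[None,:,1],1)[0]
        if v[:8].mean()<170: continue
        k=np.argmin(np.diff(v)); P.append([C0[0]+rr[k]*np.cos(t),C0[1]-rr[k]*np.sin(t)])
    P=np.array(P); C,r=circ(P)
    k=abs(np.linalg.norm(P-C,axis=1)-r)<1.5; C,r=circ(P[k]); return C,r,k.sum()
E
python3 - <<'E'
from m import *
for n in('wrist','top'):
    c=cap(n); C,r,k=ringcentre(c,AX); print(n,'axis',C,r,k)
    a,v=angs(c,C); i=v<v.max()-50; print(' dark',[(x,int(y)) for x,y in zip(a[i],v[i])][:30])
    # index on the skirt rim (z=152.5, r 40..45): bright
    a,v=angs(c,C,(41,43,45),152.5); j=np.argsort(v)[-5:]; print(' index',np.sort(a[j]),v[j])
    a,v=angs(c,C,(15,20,25,30),174.5); j=np.argsort(v)[-5:]; print(' bartop line',np.sort(a[j]),v[j])
    g=c['color'].astype(int); yy,xx=np.mgrid[:480,:640]
    u0,v0=(232,250) if n=='wrist' else (387,288); w=30 if n=='wrist' else 14
    m=((g.mean(2)<66 if n=='wrist' else g.mean(2)<62)&(abs(xx-u0)<w+8)&(abs(yy-v0)<w+8)).astype(np.uint8)
    k=max(cv2.findContours(m,0,1)[0],key=cv2.contourArea); k=cv2.convexHull(k)[:,0]; e=cv2.minEnclosingCircle(k); B=onz(c,k[:,0],k[:,1],152)[:,:2]; print(' housing',e,circ(B))
E
```

```text
wrist axis [601.29120215  -8.913286  ] 67.92947653331106 64
 dark [(np.float64(33.5), 177), (np.float64(34.0), 176), (np.float64(34.5), 174), (np.float64(35.0), 173), (np.float64(35.5), 171), (np.float64(36.0), 168), (np.float64(36.5), 166), (np.float64(37.0), 164), (np.float64(37.5), 160), (np.float64(38.0), 158), (np.float64(38.5), 156), (np.float64(39.0), 156), (np.float64(39.5), 156), (np.float64(40.0), 156), (np.float64(40.5), 156), (np.float64(41.0), 156), (np.float64(41.5), 157), (np.float64(42.0), 159), (np.float64(42.5), 160), (np.float64(43.0), 162), (np.float64(43.5), 162), (np.float64(44.0), 163), (np.float64(44.5), 163), (np.float64(45.0), 164), (np.float64(45.5), 166), (np.float64(46.0), 166), (np.float64(46.5), 166), (np.float64(47.0), 165), (np.float64(47.5), 165), (np.float64(48.0), 164)]
 index [-2.5 -2.  -1.5 -1.  -0.5] [207.48698 209.08333 211.47298 211.84407 213.7806 ]
 bartop line [-11.  -10.5 -10.   -9.5  -9. ] [223.74243 223.94287 225.09839 225.27441 225.71411]
 housing ((232.0, 249.0), 39.5601806640625) (array([498.21616971, -39.38759395]), np.float64(22.3971
[... 427 characters left out ...]
4(26.0), 49), (np.float64(26.5), 50), (np.float64(27.0), 50), (np.float64(27.5), 51), (np.float64(28.0), 51), (np.float64(28.5), 51), (np.float64(29.0), 52), (np.float64(29.5), 52), (np.float64(30.0), 52), (np.float64(30.5), 52), (np.float64(31.0), 52), (np.float64(31.5), 52), (np.float64(32.0), 52), (np.float64(32.5), 52), (np.float64(33.0), 52), (np.float64(33.5), 53)]
 index [-11.5 -11.  -10.5 -10.   -9.5] [147.53645 152.05469 159.05208 164.51562 167.49739]
 bartop line [-11.  -10.5 -10.   -9.5  -9. ] [184.5     185.4878  190.35522 191.27734 195.13965]
 housing ((390.6499938964844, 296.5428466796875), 21.358993530273438) (array([481.77782769, -44.71718762]), np.float64(33.77701853307983))
```

Emit:
{"method": "step_arm", "body": {
  "targets": [
    [[0,0.02,-0.023,-4],[0,0.04,-0.046,-8],[0,0.059,-0.068,-11],[0,0.059,-0.068,-11],[0,0.059,-0.068,-11]]
  ]
}}

```text
time: 2.9
tool_pos: [619.8, 26.1, 225.6]
tcp_rot: [-2.002, 1.569, 2.866]
contact_force: [0.0, -0.7, -0.6]
grip_width: 0.5
```

```bash
sed -i 's/^AX=.*/AX=np.array([600.6,-8.])/' h.py; python3 - <<'E'
from m import *
o,T=tool(); print(o['tool_pos'],rel([619,25.7,158],-10))
for n in('top','wrist'):
    c=cap(n)
    for C in(ringcentre(c,AX)[0],):
        a,v=angs(c,C); k=(a>112)&(a<146); w=np.clip(v[k].max()-40-v[k],0,None); print(n,C,'target',(w*a[k]).sum()/w.sum(),v[k].min(),v[k].max())
    D=c['depth']; q=proj(c,[AX[0]-20,AX[1]+3,174]); print(q)
E
```

```text
[619.78677187  26.14432183 225.58981666] (array([ 0.0676, -0.0007,  0.0004]), np.float64(-1.1), np.float64(-8.9))
top [599.56917444  -8.21320579] target 136.15943968719014 55.177082 199.97981
[368.51550487 236.22356518]
wrist [601.04844766  -8.85180962] target nan 34.04427 54.964844
[252.60086405 297.29843074]<stdin>:6: RuntimeWarning: invalid value encountered in scalar divide
```

Emit:
{"method": "step_arm", "body": {
  "targets": [
    [[0.017,0,0,-1],[0.034,0,0,-1],[0.05,0,0,-1],[0.067,0,0,-1],[0.067,0,0,-1]]
  ]
}}

```text
time: 3.42
tool_pos: [616.4, 23.7, 155.9]
tcp_rot: [-1.801, 1.563, 3.08]
contact_force: [-1.0, 0.0, -1.1]
grip_width: 0.4
```

```bash
python3 - <<'E'
from m import *
o,T=tool(); print(o['tool_pos'],o['contact_force'],rel([619,25.7,158],-10))
for n in('top','scene'):
    c=cap(n); c['color']=cv2.imread(f'pics/{n}0.png')[...,::-1].copy()
    C=ringcentre(c,AX)[0]; a,v=angs(c,C); k=(a>110)&(a<146); w=np.clip(v[k].max()-30-v[k],0,None); print(n,C,(w*a[k]).sum()/w.sum(),v[k].min(),v[k].max())
    a,v=angs(c,C,(42,43,44),152.5); w=np.clip(v-120,0,None)*(abs(a+10)<15); print('index',(w*a).sum()/w.sum())
E
```

```text
[616.42366119  23.70165258 155.90716624] [-9.67700646e-01  8.62791400e-04 -1.11037347e+00] (array([-0.0021,  0.0029, -0.0015]), np.float64(-0.3), np.float64(-9.7))
top [600.10647846  -7.39502752] 128.42501778471384 60.777996 191.14323
index -11.072001258716666
scene [601.79873409  -9.60933424] 128.51822188539217 38.53255 209.9082
index -10.528255619581746
```

Emit:
{"method": "step_arm", "body": {
  "targets": [
    [[-0.002,0.003,0.002,0],[-0.002,0.003,0.004,0],[-0.002,0.003,0.006,0],[-0.002,0.003,0.008,0],[-0.002,0.003,0.009,0]]
  ]
}}

```text
time: 3.93
tool_pos: [623.3, 16.0, 162.1]
tcp_rot: [-2.726, 1.569, 2.157]
contact_force: [0.1, 5.9, 3.8]
grip_width: 0.2
```

```bash
cat > s.py <<'E'
from m import *
import sys
o,T=tool(); d=T.T[1:]@(np.array([*AX,o['tool_pos'][2]])-o['tool_pos'])
print('pos',o['tool_pos'].round(1),'F tool',(T.T@o['contact_force']).round(1),'psi',rel([0,0,0])[2],'axis in tool yz',d.round(1),'grip',o['grip_width'],'t',o['time'],'j6',o['joint_positions'][5])
E
python3 s.py; python3 -c "
from h import *
save(cap('scene'),'s2.png'); save(cap('wrist'),'w2.png')
a=cv2.imread('pics/s2.png')[180:320,220:400];b=cv2.imread('pics/w2.png')
cv2.imwrite('pics/c2.png',np.hstack([cv2.resize(a,(400,311)),cv2.resize(b,(400,311))]))"
```

```text
pos [623.3  16.  162.1] F tool [-3.7  1.1 -5.8] psi -9.7 axis in tool yz [-26.4  19.8] grip 0.22686424177718736 t 3.9333 j6 -0.2682632738785018
```

View pics/c2.png

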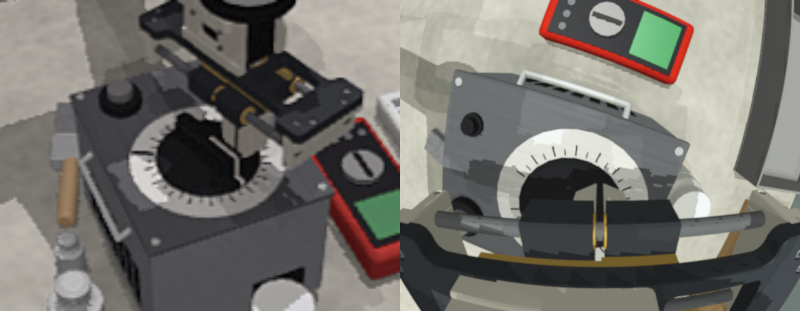

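Emit:
{"method": "step_arm", "body": {
  "targets": [
    [[0.001,0.0019,0.0029,6],[0.002,0.0035,0.0059,12],[0.003,0.0047,0.0091,18],[0.003,0.0056,0.0124,24],[0.003,0.0062,0.0158,30]]
  ]
}}

```text
time: 4.45
tool_pos: [632.5, 2.1, 159.1]
tcp_rot: [-2.672, 1.569, 1.682]
contact_force: [2.2, 3.3, 1.9]
grip_width: 0.7
```

```bash
python3 s.py
```

```text
pos [632.5   2.1 159.1] F tool [-1.9  0.9 -3.8] psi 20.5 axis in tool yz [-26.3  20.6] grip 0.7289978027183088 t 4.45 j6 0.23887282882134722
```

Emit:
{"method": "step_arm", "body": {
  "targets": [
    [[0,0.0019,0.0031,6],[0,0.0035,0.0063,12],[0,0.0047,0.0096,18],[0,0.0056,0.0129,24],[0,0.0062,0.0163,30]]
  ]
}}

```text
time: 4.87
tool_pos: [633.2, -15.0, 159.1]
tcp_rot: [-2.838, 1.568, 0.988]
contact_force: [2.3, 2.9, 0.8]
grip_width: 0.8
```

Emit:
{"method": "step_arm", "body": {
  "targets": [
    [[0,0.0019,0.0031,6],[0,0.0035,0.0063,12],[0,0.0047,0.0096,18],[0,0.0056,0.0129,24],[0,0.0062,0.0163,30]]
  ]
}}

```text
time: 5.28
tool_pos: [625.3, -30.1, 159.2]
tcp_rot: [-2.768, 1.567, 0.529]
contact_force: [3.4, 1.8, -1.9]
grip_width: 0.4
```

```bash
python3 s.py;  python3 -c "
from h import *
save(cap('scene'),'s3.png'); save(cap('top'),'t3.png')
a=cv2.imread('pics/s3.png')[180:320,220:400];b=cv2.imread('pics/t3.png')[160:320,290:450]
cv2.imwrite('pics/c3.png',np.hstack([cv2.resize(a,(450,350)),cv2.resize(b,(350,350))]))"
```

```text
pos [625.3 -30.1 159.2] F tool [ 1.9 -1.2 -3.7] psi 81.1 axis in tool yz [-25.7  20.9] grip 0.39028894570032346 t 5.2833 j6 1.2423375666738448
```

View pics/c3.png

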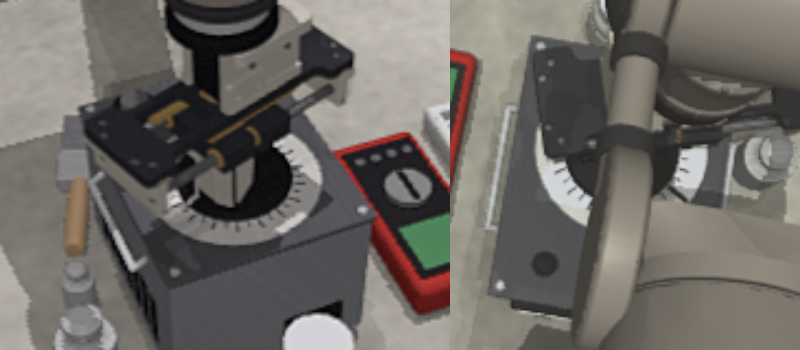

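Emit:
{"method": "step_arm", "body": {
  "targets": [
    [[0,0.0019,0.0031,6],[0,0.0035,0.0063,12],[0,0.0047,0.0096,18],[0,0.0056,0.0129,24],[0,0.0062,0.0163,30]]
  ]
}}

```text
time: 5.8
tool_pos: [610.7, -39.2, 159.2]
tcp_rot: [-2.51, 1.566, 0.266]
contact_force: [4.7, 0.3, -0.2]
grip_width: 0.8
```

Emit:
{"method": "step_arm", "body": {
  "targets": [
    [[0,0.001,0.0015,3],[0,0.0019,0.0031,6],[0,0.0029,0.0052,10],[0,0.0029,0.0052,10],[0,0.0029,0.0052,10]]
  ]
}}

```text
time: 6.22
tool_pos: [605.1, -40.4, 159.2]
tcp_rot: [-2.511, 1.565, 0.095]
contact_force: [1.9, -1.7, -0.2]
grip_width: 0.8
```

```bash
python3 s.py
```

```text
pos [605.1 -40.4 159.2] F tool [ 0.2  0.5 -2.4] psi 120.7 axis in tool yz [-25.6  20.4] grip 0.7755096577786214 t 6.2167 j6 1.912211685127496
```

Emit:
{"method": "step_arm", "body": {
  "targets": [
    [[0,0,-0.006,0],[-0.035,0,-0.006,0],[-0.068,0,-0.003,0],[-0.068,-0.012,0.03,0],[-0.068,-0.025,0.055,0]]
  ]
}}

```text
time: 6.63
tool_pos: [570.4, 8.7, 228.9]
tcp_rot: [-2.598, 1.563, 0.009]
contact_force: [1.4, -0.2, 0.0]
grip_width: 0.5
```

Emit:
{"method": "step_arm", "body": {
  "targets": [
    [[0,0,0,0],[0,0,0,0],[0,0,0,0],[0,0,0,0],[0,0,0,0]]
  ]
}}

```text
time: 7.05
tool_pos: [570.8, 7.9, 228.4]
tcp_rot: [-2.617, 1.563, -0.011]
contact_force: [0.0, 0.4, -1.3]
grip_width: 0.4
```

```bash
python3 s.py; cat > look.py <<'E'
from m import *
import sys
c=cap('wrist'); C,r,k=ringcentre(c,AX); print('axis',C,r,k)
a,v=angs(c,C); m=(a>110)&(a<146); w=np.clip(v[m].max()-30-v[m],0,None); print('target',(w*a[m]).sum()/w.sum(),v[m].min(),v[m].max())
for rr,z in(((41,42,43,44),152.5),((20,24,28,32),174.5)):
    a,v=angs(c,C,rr,z); w=np.clip(v-130,0,None)*(abs(a-122)<25); print('index',z,(w*a).sum()/w.sum(),v[abs(a-122)<25].max())
b=unwrap(c,C,152.5); cv2.imwrite('pics/%s.png'%sys.argv[1],np.hstack([b,cv2.resize(c['color'],(800,600))[:,:200]])[...,::-1])
E
python3 look.py l1
```

```text
pos [570.8   7.9 228.4] F tool [ 1.3 -0.4  0.2] psi 120.7 axis in tool yz [ -1.5 -33.7] grip 0.38912157507287537 t 7.05 j6 1.9852951230038725
axis [601.10116812  -9.00974547] 67.9341802508021 57
target 129.85619545647234 53.08008 225.40039
index 152.5 120.78136087145273 164.41138
index 174.5 120.91191642806358 170.44409
```

View pics/l1.png

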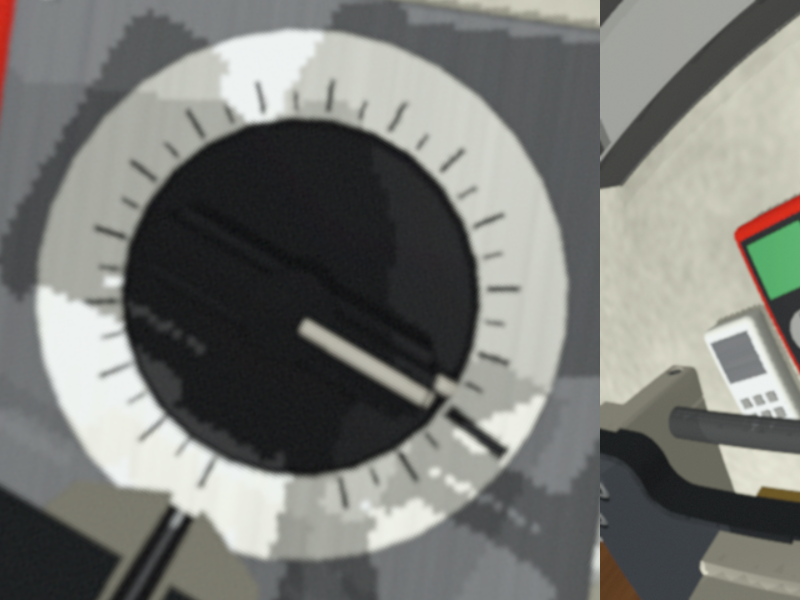

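The close view shows the index line ending near (450,385), just short of the thick line from (448,408) to (505,452). The index reads 120.8°, which equals the tool angle, so the finger was flush on the bar. I get the target angle from the phase of all the 10° ticks, which is less sensitive to shadows.

```bash
cat >> m.py <<'E'
def tickphase(c,C):
    a,v=angs(c,C,(49.5,50.5,51.5,52.5)); hp=v-cv2.medianBlur(v.astype(np.float32)[None],5)[0] if 0 else v-np.convolve(np.r_[v[-10:],v,v[:10]],np.ones(21)/21,'valid')
    hp=np.clip(hp,-40,15); ph=[]
    for lo,hi in((-180,180),(-120,-30),(-30,60),(60,150)):
        m=(a>=lo)&(a<hi); ph.append(round((np.degrees(np.angle(-(hp[m]*np.exp(1j*np.radians(a[m])*36)).sum()))/36)%10,2))
    return ph
E
python3 - <<'E'
from m import *
c=cap('wrist'); C=ringcentre(c,AX)[0]; print('wrist',C,tickphase(c,C))
for n in('top','scene'):
    c=cap(n); c['color']=cv2.imread(f'pics/{n}0.png')[...,::-1].copy(); C=ringcentre(c,AX)[0]; print(n,C,tickphase(c,C))
E
```

```text
wrist [601.21411432  -8.99334271] [np.float64(8.16), np.float64(8.04), np.float64(8.09), np.float64(8.35)]
top [600.10647846  -7.39502752] [np.float64(8.15), np.float64(8.09), np.float64(7.99), np.float64(8.28)]
scene [601.79873409  -9.60933424] [np.float64(8.29), np.float64(8.26), np.float64(8.11), np.float64(8.48)]
```

Emit:
{"method": "step_arm", "body": {
  "targets": [
    [[0,0.012,-0.03,0],[0,0.024,-0.061,0],[0,0.024,-0.061,0],[0.035,0.024,-0.061,0],[0.066,0.024,-0.061,0]]
  ]
}}

```text
time: 7.67
tool_pos: [612.4, -44.4, 163.0]
tcp_rot: [-2.657, 1.559, -0.052]
contact_force: [0.3, 1.2, -0.6]
grip_width: 0.5
```

Emit:
{"method": "step_arm", "body": {
  "targets": [
    [[0,0,0,0],[0,0,0,0],[0,0,0,0],[0,0,0,0],[0,0,0,0]]
  ]
}}

```text
time: 8.08
tool_pos: [613.3, -44.4, 165.2]
tcp_rot: [-2.694, 1.556, -0.089]
contact_force: [-0.3, 1.2, 0.3]
grip_width: 0.0
```

```bash
python3 s.py
```

```text
pos [613.3 -44.4 165.2] F tool [-0.3 -0.9  0.8] psi 120.7 axis in tool yz [-24.8  29.6] grip 0.04854431490982524 t 8.0833 j6 1.9090954012865704
```

Emit:
{"method": "step_arm", "body": {
  "targets": [
    [[0.003,0.0,0.0,5],[0.005,0.001,0.003,7.4],[0.005,0.002,0.006,7.4],[0.005,0.0025,0.009,7.4],[0.005,0.0026,0.0118,7.4]]
  ]
}}

```text
time: 8.5
tool_pos: [602.6, -41.2, 161.1]
tcp_rot: [-2.634, 1.553, -0.156]
contact_force: [2.6, -4.0, -0.0]
grip_width: 0.5
```

Emit:
{"method": "step_arm", "body": {
  "targets": [
    [[0,0,0,0],[0,0,0,0],[0,0,0,0],[0,0,0,0],[0,0,0,0]]
  ]
}}

```text
time: 8.92
tool_pos: [602.6, -41.1, 161.1]
tcp_rot: [-2.623, 1.553, -0.146]
contact_force: [0.8, -0.7, -0.5]
grip_width: 0.5
```

```bash
python3 s.py
```

```text
pos [602.6 -41.1 161.1] F tool [ 0.5 -0.  -1.1] psi 128.0 axis in tool yz [-24.8  21.9] grip 0.5054787280005809 t 8.9167 j6 2.039229092620137
```

Emit:
{"method": "step_arm", "body": {
  "targets": [
    [[0,0,0.0006,0.1],[0,0,0.0012,0.1],[0,0,0.0012,0.1],[0,0,0.0012,0.1],[0,0,0.0012,0.1]]
  ]
}}

```text
time: 9.33
tool_pos: [601.8, -40.7, 161.1]
tcp_rot: [-2.646, 1.553, -0.171]
contact_force: [1.2, -3.9, -0.1]
grip_width: 0.3
```

```bash
python3 s.py
```

```text
pos [601.8 -40.7 161.1] F tool [ 0.2  2.3 -3.4] psi 128.2 axis in tool yz [-25.   21.2] grip 0.2970888697966257 t 9.3333 j6 2.0418978301098902
```

Emit:
{"method": "step_arm", "body": {
  "targets": [
    [[0,0,-0.006,0],[-0.035,0,-0.006,0],[-0.068,0,-0.003,0],[-0.068,-0.012,0.03,0],[-0.068,-0.025,0.055,0]]
  ]
}}

```text
time: 9.75
tool_pos: [572.9, 13.4, 230.4]
tcp_rot: [-2.589, 1.55, -0.116]
contact_force: [-0.0, -0.2, -0.9]
grip_width: -0.1
```

Emit:
{"method": "step_arm", "body": {
  "targets": [
    [[0,0,0,0],[0,0,0,0],[0,0,0,0],[0,0,0,0],[0,0,0,0]]
  ]
}}

```text
time: 10.17
tool_pos: [573.2, 12.6, 229.9]
tcp_rot: [-2.594, 1.551, -0.121]
contact_force: [0.0, -0.2, -0.5]
grip_width: 0.2
```

```bash
python3 s.py; python3 look.py l2; python3 -c "
from m import *
c=cap('wrist'); C=ringcentre(c,AX)[0]; print(tickphase(c,C))"
```

```text
pos [573.2  12.6 229.9] F tool [ 0.5  0.2 -0.1] psi 128.3 axis in tool yz [ -0.8 -34.3] grip 0.15131773179704613 t 10.1667 j6 2.128407881333359
axis [601.12688708  -8.9445405 ] 67.97352093564015 66
target 134.11059026052874 58.277996 236.9655
index 152.5 126.69825408678211 189.37012
index 174.5 127.01030487506598 192.01245
[np.float64(8.13), np.float64(8.2), np.float64(8.1), np.float64(8.2)]
```

View pics/l2.png

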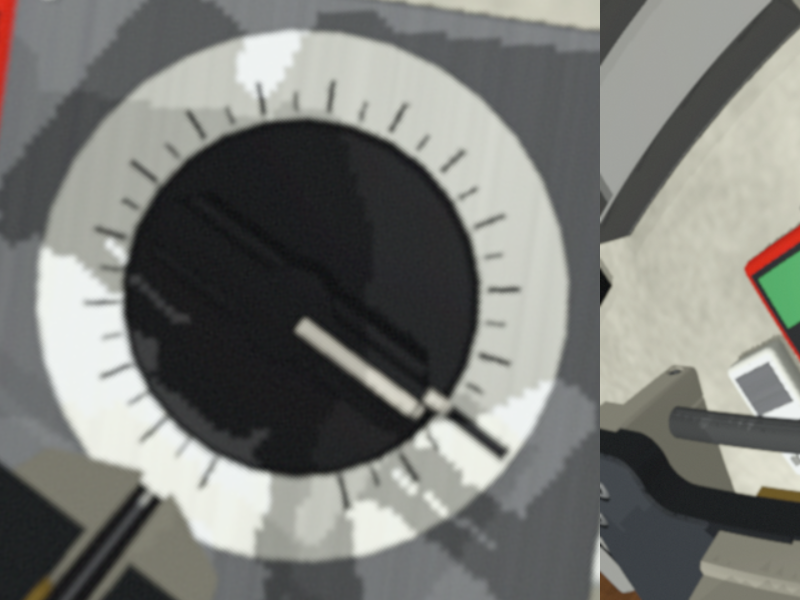

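The index is at 126.8° and the target at 128.2°, so it is 1.4° short. I'll give it one more small nudge, pressing about 0.9 mm further than before.

Emit:
{"method": "step_arm", "body": {
  "targets": [
    [[0,0.012,-0.03,0],[0,0.024,-0.06,0],[0,0.024,-0.06,0],[0.035,0.024,-0.06,0],[0.067,0.024,-0.06,0]]
  ]
}}

```text
time: 10.68
tool_pos: [607.8, -44.7, 164.1]
tcp_rot: [-2.598, 1.546, -0.127]
contact_force: [0.1, 0.6, -1.2]
grip_width: 0.6
```

Emit:
{"method": "step_arm", "body": {
  "targets": [
    [[0,0,0,0],[0,0,0,0],[0,0,0,0],[0,0,0,0],[0,0,0,0]]
  ]
}}

```text
time: 11.1
tool_pos: [608.8, -44.8, 166.2]
tcp_rot: [-2.609, 1.543, -0.138]
contact_force: [0.2, -1.2, 0.1]
grip_width: 0.3
```

```bash
python3 s.py
```

```text
pos [608.8 -44.8 166.2] F tool [-0.1  0.8 -0.9] psi 128.4 axis in tool yz [-23.7  29.3] grip 0.2743710107197781 t 11.1 j6 2.0411105202273707
```

Emit:
{"method": "step_arm", "body": {
  "targets": [
    [[0.003,0.001,0.002,0],[0.005,0.001,0.004,0],[0.005,0.001,0.006,0],[0.005,0.001,0.0075,0],[0.005,0.001,0.0085,0]]
  ]
}}

```text
time: 11.52
tool_pos: [601.9, -40.5, 161.2]
tcp_rot: [-2.631, 1.542, -0.16]
contact_force: [2.6, -3.0, -1.0]
grip_width: 0.5
```

Emit:
{"method": "step_arm", "body": {
  "targets": [
    [[0,0,0,0],[0,0,0,0],[0,0,0,0],[0,0,0,0],[0,0,0,0]]
  ]
}}

```text
time: 11.93
tool_pos: [602.0, -40.5, 161.2]
tcp_rot: [-2.631, 1.541, -0.16]
contact_force: [0.2, 0.3, -0.1]
grip_width: 0.5
```

```bash
python3 s.py
```

```text
pos [602.  -40.5 161.2] F tool [ 0.1 -0.4  0. ] psi 128.4 axis in tool yz [-24.6  21.3] grip 0.45751658377552884 t 11.9333 j6 2.0462633362890292
```

Emit:
{"method": "step_arm", "body": {
  "targets": [
    [[0,0,0.0007,0],[0,0,0.0014,0],[0,0,0.0014,0],[0,0,0.0014,0],[0,0,0.0014,0]]
  ]
}}

```text
time: 12.35
tool_pos: [601.3, -40.2, 161.3]
tcp_rot: [-2.652, 1.54, -0.181]
contact_force: [2.8, -4.3, -0.8]
grip_width: 0.3
```

```bash
python3 s.py
```

```text
pos [601.3 -40.2 161.3] F tool [ 0.9  1.6 -4.8] psi 128.4 axis in tool yz [-24.8  20.5] grip 0.2812115582565949 t 12.35 j6 2.04740108171425
```

Emit:
{"method": "step_arm", "body": {
  "targets": [
    [[0,0,-0.006,0],[-0.035,0,-0.006,0],[-0.068,0,-0.003,0],[-0.068,-0.012,0.03,0],[-0.068,-0.025,0.055,0]]
  ]
}}

```text
time: 12.77
tool_pos: [571.7, 14.3, 230.1]
tcp_rot: [-2.61, 1.538, -0.142]
contact_force: [0.6, 0.8, -0.9]
grip_width: 0.6
```

Emit:
{"method": "step_arm", "body": {
  "targets": [
    [[0,0,0,0],[0,0,0,0],[0,0,0,0],[0,0,0,0],[0,0,0,0]]
  ]
}}

```text
time: 13.18
tool_pos: [572.0, 13.5, 229.7]
tcp_rot: [-2.614, 1.539, -0.146]
contact_force: [-0.1, -0.5, 0.3]
grip_width: 0.4
```

```bash
python3 s.py; python3 look.py l3; python3 -c "
from m import *
c=cap('wrist'); C=ringcentre(c,AX)[0]; print(tickphase(c,C)); print(rel([498,-40,205],95))"
```

```text
pos [572.   13.5 229.7] F tool [-0.3  0.4 -0.2] psi 128.6 axis in tool yz [ -1.1 -35.8] grip 0.41594106746524145 t 13.1833 j6 2.135451061565036
axis [601.09792083  -8.90184069] 67.91997780257546 66
target 131.02152438255737 55.222004 235.57356
index 152.5 128.44933013781514 194.15723
index 174.5 128.43528198825481 194.38403
[np.float64(8.11), np.float64(8.05), np.float64(8.21), np.float64(8.1)]
(array([0.0226, 0.0884, 0.0249]), np.float64(-33.6), np.float64(128.6))
```

The dial now reads 128.4° against a target of 128.1–128.2°, so it is lined up. Next, the button: move over it, then down.

Emit:
{"method": "step_arm", "body": {
  "targets": [
    [[0,0.03,0.009,0],[0,0.06,0.017,0],[0.005,0.088,0.025,0],[0.023,0.088,0.025,0],[0.023,0.088,0.025,0]]
  ]
}}

```text
time: 13.7
tool_pos: [496.2, -40.5, 202.5]
tcp_rot: [-2.597, 1.543, -0.132]
contact_force: [-0.4, 0.6, -1.4]
grip_width: 0.3
```

Emit:
{"method": "step_arm", "body": {
  "targets": [
    [[0,0,0,0],[0,0,0,0],[0,0,0,0],[0,0,0,0],[0,0,0,0]]
  ]
}}

```text
time: 14.12
tool_pos: [496.7, -40.2, 202.9]
tcp_rot: [-2.6, 1.542, -0.134]
contact_force: [0.9, -0.1, -0.1]
grip_width: 0.4
```

```bash
python3 s.py; python3 -c "
from h import *
print(rel([498,-40,172]))
c=cap('scene'); save(c,'s4.png'); a=c['color'][150:330,200:400,::-1]; cv2.imwrite('pics/c4.png',cv2.resize(a,(660,594),interpolation=2)); print(proj(c,[[498,-40,165]]), (proj(c,[498,-40,165])-[200,150])*3.3)"
```

```text
pos [496.7 -40.2 202.9] F tool [ 0.1 -0.5 -0.8] psi 128.7 axis in tool yz [-90.1 -60.9] grip 0.3712512171627957 t 14.1167 j6 2.0087128101227196
(array([ 0.0309, -0.0005, -0.0001]), None, np.float64(128.7))
[[273.13081196 218.99243272]] [241.33167947 227.67502797]
```

View pics/c4.png

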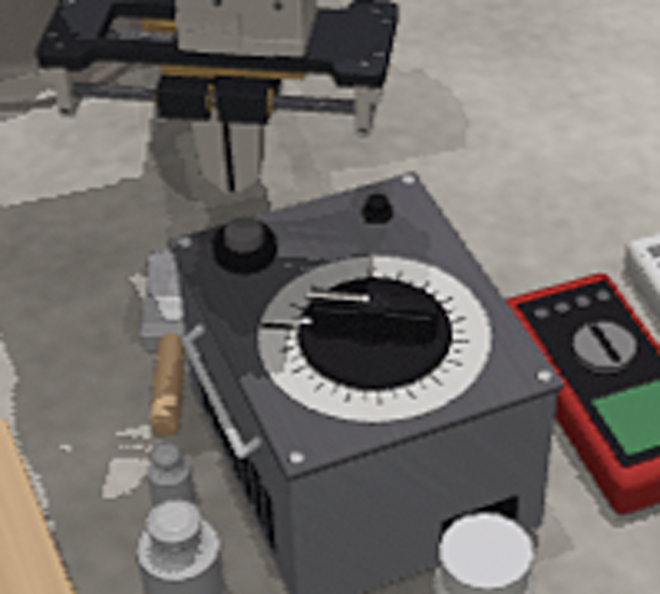

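The scene view shows the button top at about (244,236) in the crop, close to the predicted (241,228), with the fingertip above it. The index line runs straight into the thick target line at about (290,325). Pressing down in steps now.

Emit:
{"method": "step_arm", "body": {
  "targets": [
    [[0.012,0,0,0],[0.024,0,0,0],[0.032,0,0,0],[0.034,0,0,0],[0.034,0,0,0]]
  ]
}}

```text
time: 14.58
tool_pos: [497.3, -40.3, 168.4]
tcp_rot: [-2.595, 1.543, -0.13]
contact_force: [-0.5, 0.2, -0.7]
grip_width: 0.4
```

```bash
python3 s.py
```

```text
pos [497.3 -40.3 168.4] F tool [0.7 0.1 0.5] psi 128.7 axis in tool yz [-89.8 -60.4] grip 0.4359370614389447 t 14.5833 j6 2.008585822402244
```

Emit:
{"method": "step_arm", "body": {
  "targets": [
    [[0.002,0,0,0],[0.004,0,0,0],[0.006,0,0,0],[0.007,0,0,0],[0.007,0,0,0]]
  ]
}}

```text
time: 15.0
tool_pos: [497.9, -40.3, 161.8]
tcp_rot: [-2.597, 1.542, -0.131]
contact_force: [-0.6, -0.6, 3.9]
grip_width: 0.4
```

Emit:
{"method": "step_arm", "body": {
  "targets": [
    [[0.001,0,0,0],[0.002,0,0,0],[0.003,0,0,0],[0.003,0,0,0],[0.003,0,0,0]]
  ]
}}

```text
time: 15.42
tool_pos: [498.0, -40.4, 160.9]
tcp_rot: [-2.608, 1.541, -0.142]
contact_force: [-6.3, 1.7, 20.0]
grip_width: 0.2
```

The force rose from 4 N to 20 N within 1 mm, so the button is at its end stop. I let it spring back and draw clear.

Emit:
{"method": "step_arm", "body": {
  "targets": [
    [[-0.01,0,0,0],[-0.03,0,0,0],[-0.06,0,0,0],[-0.09,0,0,0],[-0.12,0,0,0]]
  ]
}}

```text
time: 15.83
tool_pos: [494.0, -39.8, 281.8]
tcp_rot: [-2.606, 1.542, -0.14]
contact_force: [1.0, -0.5, -0.3]
grip_width: 0.6
```

```bash
python3 s.py; python3 -c "
from h import *
print(rel([430,-230,300]))"
```

```text
pos [494.  -39.8 281.8] F tool [ 0.3 -0.3 -1.1] psi 128.7 axis in tool yz [-91.5 -63.3] grip 0.5670376960892629 t 15.8333 j6 2.0088303209245577
(array([-0.0193,  0.1882, -0.0695]), None, np.float64(128.7))
```

Emit:
{"method": "step_arm", "body": {
  "targets": [
    [[-0.005,0.037,-0.014,0],[-0.01,0.074,-0.028,0],[-0.015,0.111,-0.042,0],[-0.02,0.148,-0.056,0],[-0.02,0.185,-0.07,0]]
  ]
}}

```text
time: 16.25
tool_pos: [431.7, -229.4, 301.6]
tcp_rot: [-2.629, 1.54, -0.163]
contact_force: [1.1, -0.4, 0.2]
grip_width: 0.6
```

Emit:
{"method": "step_arm", "body": {
  "targets": [
    [[0,0.01,0,0],[0,0.02,0,0],[0,0.02,0,0],[0,0.02,0,0],[0,0.02,0,0]]
  ]
}}

```text
time: 16.67
tool_pos: [419.5, -244.0, 301.2]
tcp_rot: [-2.612, 1.54, -0.144]
contact_force: [0.2, -0.1, 0.5]
grip_width: 0.7
```

```bash
python3 - <<'E'
from m import *
c=cap('top'); C=ringcentre(c,AX)[0]; print(C,tickphase(c,C))
for rr,z in(((41,42,43,44),152.5),((20,24,28,32),174.5)):
    a,v=angs(c,C,rr,z); w=np.clip(v-110,0,None)*(abs(a-127)<20); print('index',z,(w*a).sum()/w.sum(),v[abs(a-127)<20].max())
D=c['depth']; o,r=ray(c,387,288); print('btn',o+r*np.median(D[286:291,384:391]))
save(c,'t5.png')
b=c['color'][100:400,170:570,::-1]; cv2.imwrite('pics/c5.png',cv2.resize(b,(800,600)))
E
```

```text
[600.11094771  -7.36700487] [np.float64(8.15), np.float64(8.09), np.float64(8.01), np.float64(8.27)]
index 152.5 128.71197205362975 183.21777
index 174.5 128.959677242713 186.85986
btn [496.14686936 -37.66617071 165.36058599]
```

View pics/c5.png

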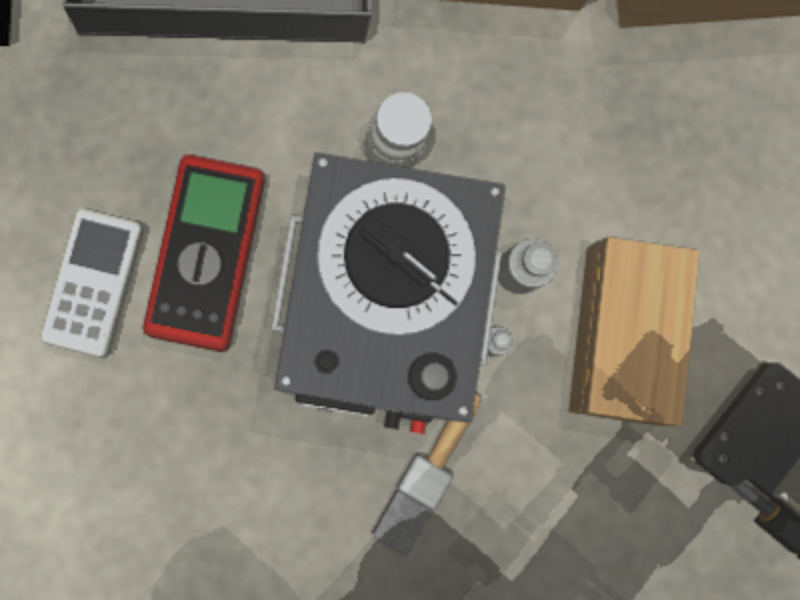

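The index line at about (425,272) points straight at the thick line at (450,297), within about 0.5°. The button is back out at z 165, the other things are where they were, and the hand is clear.

```bash
python3 -c "
from plant import bot
print(bot.close_job())"
```

```text
the job is handed in; nothing more can be done
None
```

The dial is on the target line, the output button was then pressed once, and the job is handed in at about 17 s.

- **Dial:** I pushed the left face of the bar with the closed fingertips, turning the dial clockwise about 139°. After a close look I made two small nudges. The last close view had the index at 128.4° against the target line at about 128.1–128.2°. The final top view gave 128.7–129.0° against about 128.2°, so the views differ by up to about 0.5°. The bar was never pinched.
- **Button:** I pressed it only after the dial was set. The force rose from 4 N to 20 N within 1 mm, which I took as the end stop; I had no direct reading of its travel. After release, depth showed its top back at about 165 mm, the same as before.
- **Bench:** the hand was drawn clear with no contact force, and the other objects looked unmoved in the last top view, checked by eye. The tool picked up a tilt of about 1.8° along the way, with no visible effect.

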